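# Space and press the tile of a desk screen

### The arm

A 6-joint arm with a two-finger parallel gripper is mounted at the origin on the work surface. World frame = base frame: x ahead of the robot, y to its left, z up, the work surface at z = 0. Lengths are in mm, angles in rad, forces in N, time in s.
With the tool pointing down it reaches from about 275 to 750 mm from the base axis. Payload 10.2 kg.
Tool frame: the origin (TCP) lies midway between the tips of the shut fingers; the grasp point (between the pads) lies 19 mm behind it (ctrl.grasp_offset is the distance from the TCP to the grasp point, in mm); z points along the fingers, y is the line along which they close (so a half turn about z gives the same grasp; the last joint's range is limited). The gripper opens to 85 mm and grips with 20 to 120 N. Pads are 22 mm wide; open, the fingers measure 114 mm over their backs; the gripper's body (76 mm by 85 mm) begins 54 mm behind the grasp point. The pads swing forward as they close: fully open they stand 13 mm farther back than shut.
Start: joints at [0.93, 0.313, 1.498, -0, 1.331, -0.223], TCP at [213.032, 479.842, 231.294] pointing down, gripper open.
Joint ranges: [-2.94, 2.94], [-0.97, 2.17], [0.19, 2.56], [-1.23, 4.37], [0.02, 3.11], [-2.88, 2.88]. Speed limits (rad/s): [2.39, 2.39, 3.01, 3.14, 3.14, 3.14].

### API

Orientations are given as a unit quaternion [w, x, y, z].
In Python, from rig import ctrl, viewer, models gives the robot as it stands. The module is installed in compiled form; this text tells all that it offers.
- The arm moves only by the shell command python3 -m pendant 'ROWS' [OPENING] [FORCE]. ROWS is text: rows parted by semicolons, each of 4 numbers parted by spaces: the shift along the tool's x, y, z in m, then the turn about the tool's z in rad. In form: x y z yaw; .... A call has 1 to 10 rows; each row shifts and turns the commanded pose from where the row before left it, along the tool's axes as they then stand; what a row does not reach is not made up. A row lasts 1/8 s, in which the tool goes at most 62.5 mm and 10.7 degrees, less where a joint would pass 70% of its speed; a pose out of reach is approached as far as the arm can. A call is refused whole if a number of a shift passes 0.0625 or a number of a turn 0.188, either way. A call with a gripper value outside its range is refused whole. OPENING is the opening, from 0 (shut) to 1 (fully open), set as the call begins (- or left out, the last holds). The fingers move at their own pace and stop on an object; FORCE is the grip in N (left out, the last holds). Time passes only in rows, so rows that do not move let the fingers close. It gives the time, the measured TCP pose, the force, the opening and the grip force at its end, in the units of the state.
- ctrl.sense(): the state, without advancing time (a new reading comes with each control period).
- viewer.capture(name): name is "scene" or "top"; returns a dict with "color" (384x512x3 uint8, red, green, blue), "vertical_fov" (degrees; the focal length in pixels is half the picture's height over the tangent of half this angle, whatever the lens; pixels are square), "cx", "cy" (the principal point, pixels), "pose" (4x4, takes a point from camera to world coordinates). Camera axes: x right, y down, z forward; pixel columns grow to the right and rows downward; lengths in mm; the calibration is good to about 2 mm. A picture is of the moment at which its call begins. There is no depth.
- ctrl.finish_job(): hands the job in; it is judged then, once.
Trained networks look in the newest picture that a camera, given by its name, has taken for a name from the list of things; names that differ only in an ending like _2 or _b are one class to them, and where a whole thing is asked for, a point or a joint stands for the part that bears it (a point fixed in the world has none). Each returns a list of dicts, best first, with "p" (0 to 1); they miss things now and then, are a little off and sometimes report something else, mostly with a low value. They report only what shows in the picture. A call takes as long as a camera call.
- models.boxes_of(camera, query): "at" ([x, y, z] in mm, in world coordinates, good to about 4 mm: the middle of the surface that is visible of it).
The state is a dict: "time_s": time; "joints": joint angles; "dq": joint speeds; "tau": joint torques, N m; "eef_pos": TCP position; "ee_rot": TCP orientation; "force": force on the tool from outside, world axes, zero at the start; "wrist_torque": the same for the moment, N m; "grip_width": opening from 0.0 (shut) to 1.0 (fully open); "grip_force": force on a finger pad.
Only numpy, scipy, OpenCV 4.12 (cv2) and the standard library are available. Lean on these libraries where they do the work, as an engineer would, in place of code of your own. Each camera call takes 0.05 s, during which the arm holds its last target. There are 200 camera calls.

### The job

The top drawer of the little kit cabinet is standing open in the way of the desk screen on the table: first push it fully home, past its click. Then stand the orange spacer down on the backing board, midway along the tile's side, in whichever of the two gaps beside the tile is wide enough for it, and let go of it. Finally press the springy tile down with the fingertips until it is flush with the battens and finish while still holding it pressed, with the other things on the table left where they are.

Things in the scene. Friction and masses are not known exactly. Their poses are not given: they have to be found in the camera images.
- kit_drawer0 (a joint): Top drawer of the kit cabinet (wooden, 200 deep x 180 wide x 150 mm high, two drawers, one above the other). Value = how far it is out, in m; 0 = fully home. It slides with about 1 N friction; a ball detent must be overcome (about 5 N in all) roughly 7 mm before home and then draws it home.
- kit_drawer0_handle (a point): Middle of the horizontal brass bar handle of the top drawer; bar 90 mm long, about 10 mm thick, 35 mm in front of the drawer front, 38 mm below the cabinet's top. The point moves with the drawer; its x axis points into the cabinet (the way to push the drawer shut), y runs along the bar, z up. The drawer's underside is about 33 mm below this point. The lower drawer is shut and carries a like handle 63 mm below.
- board: Backing board of the desk screen: brown wood, fixed flat on the table, 130 (x) x 200 (y) x 16 mm (z). Origin at the centre of its underside; z up. The tile sits at its middle; on it, along its x axis, lie the two dark battens, one on either side of the tile. Each has its centre line 72 mm from the board's x axis (y = +72 or -72 mm).
- tile (a joint): How far the tile is pressed down, in m: 0 = risen, 6 mm proud of the battens; 0.006 = bottomed, flush with the battens' tops. The tile is carried on a spring and rises again when let go; it starts to move at about 2 N and is fully down at about 9 N.
- tile_top (a point): Centre of the upper face of the white tile with blue pattern, 90 x 90 x 20 mm, its sides parallel to the board's. The face is 42 mm above the table when risen, 36 mm when flush. The point moves down with the tile.
- thin_batten_top (a point): Centre of the upper face of the thin dark batten (130 x 14 x 20 mm, fixed on the board, top 36 mm above the table). The gap between it and the tile is 20 mm wide, its middle line 55 mm from the tile's centre; its floor is the board's upper face, 16 mm above the table. It may lie on either side of the tile.
- thick_batten_top (a point): Centre of the upper face of the thick dark batten (130 x 38 x 20 mm, fixed on the other side of the tile, top 36 mm above the table). The gap between it and the tile is only 8 mm wide: too narrow for the spacer.
- spacer_mid (a point): Centre (half-way up) of the loose orange plastic spacer, an upright block 60 (x, along the gap) x 16 (y) x 55 mm (z), 30 to 65 g; its foot steps in to 54 x 12 mm over the lowest 6 mm. It stands upright on the table at the start; standing in the gap, this point is 43.5 mm above the board's underside.
- ginger_jar: Bystander: white and blue porcelain jar, 70 mm across, 90 mm high; origin at the centre of its underside.
- water_dropper: Bystander: small green glazed water dropper, 64 mm across, 52 mm high; origin at the centre of its underside.
- ink_box: Bystander: black ink box, 110 x 75 x 35 mm; origin at the centre of its underside.

How it is judged (in metres and radians):
On the way, in this order (a step that is already met when the one before it is completed fails the run):
1. the drawer is home (value of joint kit_drawer0 below 0.004 m), for 0.2 s.
2. the spacer stands in the wide gap, let go (z of spacer_mid in the frame of board between 0.038 and 0.047 m and x of spacer_mid in the frame of board between -0.025 and 0.025 m and (y of spacer_mid in the frame of board between 0.046 and 0.064 m or y of spacer_mid in the frame of board between -0.064 and -0.046 m) and angle between the x axis of spacer_mid and the x axis of board, either way round below 0.2 rad and angle between spacer_mid's own z axis and vertical below 0.2 rad and contact force between the fingers and spacer below 0.3 N and value of joint kit_drawer0 below 0.004 m), for 0.2 s.
At the end, for the whole second after the job is handed in: Drawer within 4 mm of home; spacer standing free and still in the wide gap, within 3.5 mm of seated, 25 mm of midway, 0.2 rad of in line and upright; fingertips press the tile with over 3 N, at least 4.5 of its 6 mm down (all of step 2 and linear speed of spacer below 0.02 m/s and value of joint tile above 0.0045 m and contact force between the fingers and tile above 3 N); the arm keeps its last pose, push and grip.
It fails at once if a bystander is moved more than 30 mm or tipped (distance of any of ginger_jar, water_dropper, ink_box from where it was at the start of the episode above 0.03 m or angle between any of ginger_jar, water_dropper, ink_box's own z axis and vertical above 0.5 rad).
It also fails if it takes over 64 s, if anything falls off the work surface, if the arm or the gripper's body presses on something with over 40 N, if the wrist force passes 120 N, or if a joint passes its speed limit or range.

## Working session

There is one attempt and no reset: what is moved stays moved. The work goes in short steps, Python scripts to look and compute and a shell command to move; the robot and the scene stay as the last step left them, time stands still between calls to the robot, and variables do not carry over. Pictures are saved under pics/ and viewed, at most 10 in all, crops included, and the job is handed in when it is done.

```bash
mkdir -p pics; cat > h.py <<'E'
import numpy as np, cv2
from rig import ctrl, viewer, models
def snap(cam,name):
    c=viewer.capture(cam); cv2.imwrite(f'pics/{name}.png',c['color'][:,:,::-1]); return c
def proj(c,p):
    P=np.array(c['pose']); q=P[:3,:3].T@(np.array(p)-P[:3,3]); f=192/np.tan(np.radians(c['vertical_fov'])/2)
    return np.array([c['cx']+f*q[0]/q[2], c['cy']+f*q[1]/q[2]])
def unproj(c,u,v,z):
    P=np.array(c['pose']); f=192/np.tan(np.radians(c['vertical_fov'])/2)
    d=P[:3,:3]@np.array([(u-c['cx'])/f,(v-c['cy'])/f,1]); o=P[:3,3]; return o+d*(z-o[2])/d[2]
E
python3 - <<'E'
from h import *
for cam in ['top','scene']:
    c=snap(cam,cam+'1'); print(cam,np.round(c['pose'],2).tolist(),c['vertical_fov'],c['cx'],c['cy'])
    for q in ['kit_drawer0_handle','kit_drawer0','board','tile_top','thin_batten_top','thick_batten_top','spacer_mid','ginger_jar','water_dropper','ink_box']:
        print(q,[(np.round(d['at']).tolist(),round(d['p'],2)) for d in models.boxes_of(cam,q)[:3]])
s=ctrl.sense(); print(s['eef_pos'],s['ee_rot'],s['grip_width'],ctrl.grasp_offset)
E
```

```text
top [[-0.0, -0.99, 0.16, 415.08], [-1.0, 0.0, -0.0, 22.4], [0.0, -0.16, -0.99, 1158.98], [0.0, 0.0, 0.0, 1.0]] 50.87773269105733 257.63211694085834 192.11325504216384
kit_drawer0_handle [([506.0, 194.0, 108.0], 0.82), ([519.0, 21.0, 15.0], 0.64)]
kit_drawer0 [([508.0, 191.0, 112.0], 0.92)]
board [([521.0, 22.0, 10.0], 0.6), ([530.0, 5.0, 39.0], 0.57)]
tile_top [([530.0, 4.0, 40.0], 0.73)]
thin_batten_top [([525.0, 76.0, 35.0], 0.64), ([427.0, -256.0, 51.0], 0.29), ([528.0, 6.0, 40.0], 0.19)]
thick_batten_top [([537.0, -65.0, 34.0], 0.59)]
spacer_mid [([426.0, -255.0, 52.0], 0.79), ([509.0, 189.0, 113.0], 0.53)]
ginger_jar [([737.0, -130.0, 89.0], 0.57)]
water_dropper [([740.0, 61.0, 44.0], 0.85), ([528.0, 6.0, 39.0], 0.38)]
ink_box [([677.0, -270.0, 40.0], 0.7)]
scene [[0.46, 0.58, -0.67, 1199.78], [0.89, -0.31, 0.35, -285.28], [-0.01, -0.76, -0.65, 665.21], [0.0, 0.0, 0.0, 1.0]] 55.30996400265496 256.14613536237516 191.3867071041779
kit_drawer0_handle [([519.0, 189.0, 113.0], 0.62)]
kit_drawer0 [([518.0, 186.0, 108.0], 0.85)]
board [([563.0, 0.0, 27.0], 0.79)]
tile_top [([544.0, -1.0, 41.0], 0.79)]
thin_batten_top [([532.0, 78.0, 35.0], 0.56)]
thick_batten_top [([555.0, -69.0, 41.0], 0.58), ([515.0, 185.0, 111.0], 0.32)]
spacer_mid [([532.0, 75.0, 37.0], 0.57), ([440.0, -258.0, 42.0], 0.55)]
ginger_jar [([770.0, -142.0, 71.0], 0.79), ([555.0, -67.0, 37.0], 0.6)]
water_dropper [([759.0, 56.0, 37.0], 0.66)]
ink_box [([700.0, -276.0, 36.0], 0.68)]
[213.01510469 479.83326668 231.28081042] [-8.87361290e-06  2.07368344e-01  9.78262935e-01 -2.04976719e-05] 1.003299916054735 18.700000000000003
```

View pics/top1.png

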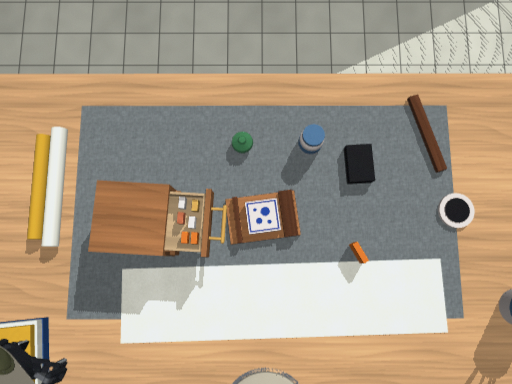

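View pics/scene1.png

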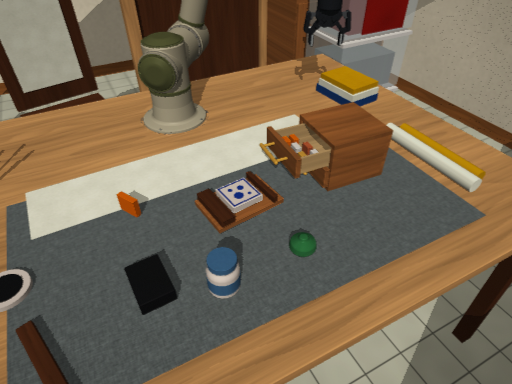

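The top view shows the drawer open at about (205,222) with its handle at (226,223). The tile is at (263,216), with the thin batten at (235,220) and the thick one at (288,213). The spacer is at (359,253). The two cameras differ by about 14 mm in x, so I'll measure by segmentation in both.

```bash
python3 - <<'E'
from h import *
ct=viewer.capture('top'); cs=viewer.capture('scene')
a=cv2.resize(ct['color'][170:270,190:390],None,fx=4,fy=4,interpolation=cv2.INTER_CUBIC)
b=cv2.resize(cs['color'][110:250,100:340],None,fx=3.3,fy=3.3,interpolation=cv2.INTER_CUBIC)
cv2.imwrite('pics/ca.png',a[:,:,::-1]); cv2.imwrite('pics/cb.png',b[:,:,::-1])
def seg(c,lo,hi,win):
    h=cv2.cvtColor(c['color'],cv2.COLOR_RGB2HSV); m=cv2.inRange(h,lo,hi); w=np.zeros_like(m); u0,u1,v0,v1=win; w[v0:v1,u0:u1]=m[v0:v1,u0:u1]
    return w
for n,c,wt,ws in [('top',ct,(240,288,192,240),(340,380,235,270)),('scene',cs,(210,268,172,215),(110,150,185,222))]:
    m=seg(c,(0,0,130),(180,60,255),wt); m|=seg(c,(100,60,40),(130,255,255),wt)
    k=max(cv2.findContours(m,0,2)[0],key=cv2.contourArea); k=cv2.convexHull(k)
    q=cv2.approxPolyN(k,4)[0]; print(n,'tile corners',[(p.tolist(),np.round(unproj(c,*p,42)[:2],1).tolist()) for p in q])
    pts=[unproj(c,*p,42)[:2] for p in q]; print('mean',np.mean(pts,0))
    m=seg(c,(3,150,80),(20,255,255),ws); k=max(cv2.findContours(m,0,2)[0],key=cv2.contourArea)
    print('spacer',cv2.boundingRect(k),cv2.minAreaRect(k))
E
```

```text
top tile corners [([281, 230], [493.0, -44.2]), ([249, 234], [482.2, 44.1]), ([244, 201], [574.2, 58.2]), ([276, 197], [585.2, -31.4])]
mean [533.64663051   6.67528834]
spacer (350, 242, 18, 21) ((358.6029357910156, 252.33822631835938), (23.15230941772461, 8.917926788330078), 59.036251068115234)
scene tile corners [([265, 198], [588.1, 55.8]), ([234, 213], [601.1, -37.6]), ([212, 190], [495.3, -52.0]), ([244, 177], [485.3, 46.4])]
mean [542.44910763   3.16635952]
spacer (117, 192, 24, 25) ((128.62307739257812, 203.78460693359375), (29.89236831665039, 15.628376007080078), 29.744882583618164)
```

View pics/ca.png

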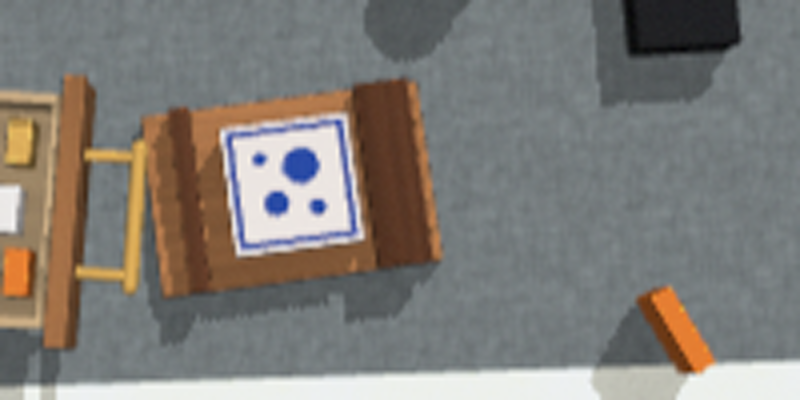

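View pics/cb.png

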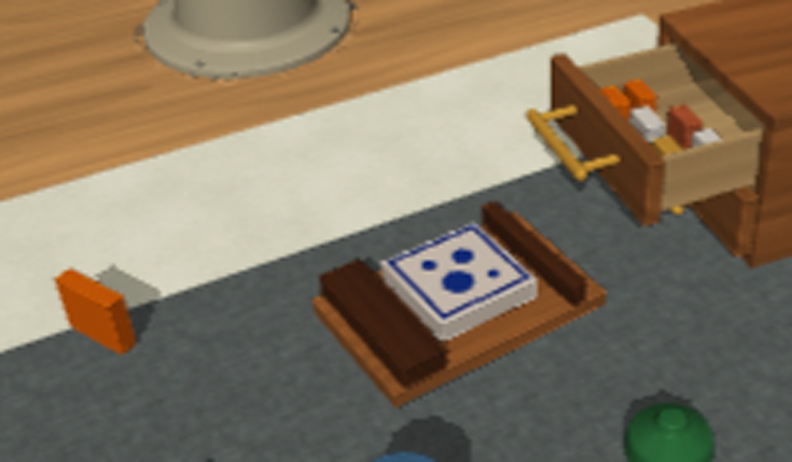

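Tile top corners in the crops: ca (221,129),(346,113),(364,240),(238,256) and cb (385,262),(472,226),(537,282),(443,325). The bar ends are at ca (138,143),(131,291) and cb (531,114),(581,176). I'll fit the tile and bar from these points, and the spacer by its silhouette.

```bash
python3 - <<'E'
from h import *
from scipy.optimize import least_squares, minimize
ct=viewer.capture('top'); cs=viewer.capture('scene')
A=lambda l:np.array(l)/4+[190,170]; B=lambda l:np.array(l)/3.3+[100,110]
ta=A([(221,129),(346,113),(364,240),(238,256)]); tb=B([(537,282),(443,325),(385,262),(472,226)])
sq=np.array([(45,45),(45,-45),(-45,-45),(-45,45)])
def R(t): return np.array([[np.cos(t),-np.sin(t)],[np.sin(t),np.cos(t)]])
def res(p,c,t): 
    w=sq@R(p[2]).T+p[:2]; return np.concatenate([proj(c,[*x,42])-y for x,y in zip(w,t)])
for nm,f in [('top',lambda p:res(p,ct,ta)),('scene',lambda p:res(p,cs,tb)),('both',lambda p:np.r_[res(p,ct,ta),res(p,cs,tb)])]:
    r=least_squares(f,[535,5,.1]); print('tile',nm,r.x.round(3),np.abs(r.fun).max().round(2))
ha=A([(138,143),(131,291)]); hb=B([(581,176),(531,114)])
def rh(p): return np.concatenate([np.r_[proj(ct,e)-a,proj(cs,e)-b] for e,a,b in zip((p[:3],[p[3],p[4],p[2]]),ha,hb)])
r=least_squares(rh,[550,180,112,460,180]); print('bar',r.x.round(1),r.fun.round(2))
for q,n in zip(('top','scene'),(ha,hb)): print(q,[unproj({'top':ct,'scene':cs}[q],*u,112).round(1) for u in n])
ms=[]
for c,w in ((ct,(340,380,235,270)),(cs,(110,150,185,222))):
    h=cv2.cvtColor(c['color'],cv2.COLOR_RGB2HSV); m=cv2.inRange(h,(3,150,60),(20,255,255)); z=np.zeros_like(m); z[w[2]:w[3],w[0]:w[1]]=m[w[2]:w[3],w[0]:w[1]]; ms.append(cv2.resize(z,None,fx=8,fy=8,interpolation=cv2.INTER_LINEAR)>127)
def cost(p,which=(0,1)):
    s=0
    b=[(x,y,z) for x in(-30,30) for y in(-8,8) for z in(0,55)]
    for i in which:
        c=(ct,cs)[i]; q=np.array([proj(c,[*(R(p[2])@v[:2]+p[:2]),v[2]]) for v in b]); q=((q+.5)*8-.5)
        im=np.zeros(ms[i].shape,np.uint8); cv2.fillConvexPoly(im,cv2.convexHull(np.round(q).astype(np.int32)),1); s+=(im.astype(bool)^ms[i]).sum()/ms[i].sum()
    return s
for wh in((0,1),(0,),(1,)):
    r=min((minimize(cost,[430+d,-255,y],args=(wh,),method='Nelder-Mead',options=dict(initial_simplex=[[430+d,-255,y],[445+d,-255,y],[430+d,-240,y],[430+d,-255,y+.3]])) for y in(-1.2,-.9,-.6,-.3,.3) for d in(0,10)),key=lambda r:r.fun); print('spacer',wh,r.x.round(3),r.fun)
E
```

```text
tile top [5.31893e+02 5.11000e+00 1.28000e-01] 0.45
tile scene [5.37695e+02 6.81600e+00 1.35000e-01] 1.21
tile both [5.34128e+02 6.40000e+00 1.31000e-01] 1.86
bar [551.9 107.  110.4 456.6 112. ] [ 0.01  0.03  0.02  0.04 -0.57 -0.29 -0.67  0.03]
top [array([551.8, 106.9, 112. ]), array([455.8, 110.4, 112. ])]
scene [array([553.6, 105.9, 112. ]), array([459.4, 112.5, 112. ])]
spacer (0, 1) [ 432.027 -258.01     0.485] 0.3207882480624019
spacer (0,) [ 432.328 -258.968    0.575] 0.19497153700189754
spacer (1,) [ 430.283 -257.654    0.466] 0.10054441755962669
```

Target for the push: close the fingers, turn the tool so its y lies along the push direction, and go to about (504,66) in front of the handle.

```bash
cat >> h.py <<'E'
def to(target=None,yaw=None):
    "tool-axis shift to a world target; yaw = world direction angle (deg) wanted for tool y"
    from scipy.spatial.transform import Rotation as Ro
    s=ctrl.sense(); q=s['ee_rot']; M=Ro.from_quat([q[1],q[2],q[3],q[0]]).as_matrix()
    a=np.degrees(np.arctan2(M[1,1],M[0,1])); print('t',round(s['time_s'],2),'tcp',np.round(s['eef_pos'],1),'ydir',round(a,1),'F',np.round(s['force'],1),'w',round(s['grip_width'],3),'gf',round(s['grip_force'],1),'j6',round(s['joints'][5],2))
    if yaw is not None: print('yaw turn',round(-np.radians(yaw-a),3))
    if target is not None: print('shift mm',np.round(M.T@(np.array(target)-s['eef_pos']),1))
E
python3 -m pendant '0 0 0 -0.183;0 0 0 -0.183;-0.031 -0.040 0 0;-0.031 -0.040 0 0;-0.031 -0.040 0 0;-0.031 -0.040 0 0;-0.031 -0.040 0 0;-0.031 -0.040 0 0;-0.031 -0.040 0 0;-0.031 -0.040 0 0' 0 40
python3 -c "from h import *; to([504,66,97],87)"
```

```text
time_s: 2.55
eef_pos: [444.9, 145.9, 231.5]
ee_rot: [0.0, 0.026, 1.0, 0.0]
force: [1.2, 0.5, 0.1]
grip_width: 0.005
grip_force: 0.0
t 2.55 tcp [444.9 145.9 231.5] ydir 87.0 F [1.2 0.5 0.1] w 0.005 gf 0.0 j6 -1.45
yaw turn 0.0
shift mm [-63.1 -76.8 134.5]
```

```bash
python3 -m pendant '-0.031 -0.039 0 0;-0.031 -0.039 0 0;0 0 0.045 0;0 0 0.045 0;0 0 0.044 0;0 0 0 0'
python3 -m pendant '0 0.01 0 0;0 0.01 0 0;0 0.01 0 0;0 0.01 0 0;0 0.01 0 0;0 0.01 0 0'
python3 -m pendant '0 0.015 0 0;0 0.015 0 0;0 0.015 0 0;0 0.01 0 0'
```

```text
time_s: 3.3
eef_pos: [500.5, 66.4, 95.3]
ee_rot: [-0.003, 0.026, 1.0, 0.0]
force: [0.1, -0.4, 0.4]
grip_width: -0.005
grip_force: 0.0
time_s: 4.05
eef_pos: [505.2, 126.9, 97.3]
ee_rot: [0.0, 0.026, 1.0, -0.0]
force: [0.5, -1.0, 0.8]
grip_width: 0.003
grip_force: 0.7
time_s: 4.55
eef_pos: [508.1, 182.0, 97.3]
ee_rot: [0.0, 0.026, 1.0, -0.0]
force: [0.7, -17.0, 0.9]
grip_width: -0.003
grip_force: 9.6
```

```bash
python3 -m pendant '0 0.001 0 0;0 0 0 0;0 0 0 0'; python3 - <<'E'
from h import *
c=snap('top','t2'); cv2.imwrite('pics/c2.png',cv2.resize(c['color'][170:270,80:300],None,fx=3.5,fy=3.5)[:,:,::-1])
E
```

```text
time_s: 4.92
eef_pos: [508.1, 181.7, 97.3]
ee_rot: [-0.0, 0.026, 1.0, -0.001]
force: [1.1, -8.5, 2.0]
grip_width: 0.003
grip_force: 4.2
```

View pics/c2.png

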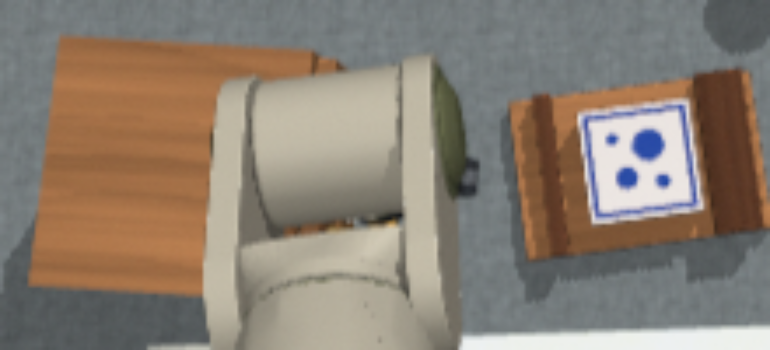

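The arm hides the drawer front, and what looks like drawer contents still shows at (350,225), so it may not be home. Push further.

```bash
python3 -m pendant '0 0.003 0 0;0 0.003 0 0;0 0 0 0;0 0 0 0'; python3 -m pendant '0 0.003 0 0;0 0 0 0;0 0 0 0'
```

```text
time_s: 5.48
eef_pos: [508.2, 182.4, 97.3]
ee_rot: [-0.001, 0.026, 1.0, -0.006]
force: [-4.1, -41.5, 7.5]
grip_width: 0.001
grip_force: 21.0
time_s: 5.85
eef_pos: [508.2, 182.7, 97.3]
ee_rot: [-0.002, 0.026, 1.0, -0.009]
force: [-6.6, -59.4, 11.3]
grip_width: -0.005
grip_force: 29.6
```

Stiff at 59 N with no motion, so the drawer should be home. Back off, rise and turn toward the spacer.

```bash
python3 -m pendant '0 -0.03 0 0;0 -0.04 0 0;0 0 -0.05 0;0 0 -0.05 0;0 -0.06 0 0;0 -0.06 0 0;0 -0.06 0 0;0 -0.06 0 0' 1
python3 -m pendant '0 0 0 0.183;0 0 0 0.183;0 0 0 0.183;0 0 0 0.183;0 0 0 0.183;0 0 0 0.183;0 0 0 0.183;0 0 0 0.183;0 0 0 0.183;0 0 0 0.183'
python3 -m pendant '0 0 0 0.183;0 0 0 0.183;0 0 0 0.183;0 0 0 0.183'
python3 - <<'E'
from h import *
to([431.5,-258,110],-60)
c=snap('top','t3'); cv2.imwrite('pics/c3.png',cv2.resize(c['color'][170:270,80:300],None,fx=3.5,fy=3.5)[:,:,::-1])
E
```

```text
time_s: 6.85
eef_pos: [492.3, -119.5, 197.3]
ee_rot: [0.0, 0.026, 1.0, 0.0]
force: [0.1, -0.9, -0.6]
grip_width: 1.002
grip_force: 0.0
time_s: 8.1
eef_pos: [492.6, -117.6, 197.1]
ee_rot: [-0.001, 0.81, 0.587, 0.0]
force: [0.2, -0.3, 0.2]
grip_width: 0.999
grip_force: 0.0
time_s: 8.6
eef_pos: [492.6, -117.6, 197.1]
ee_rot: [-0.001, 0.966, 0.258, -0.0]
force: [0.0, 0.0, 0.1]
grip_width: 0.997
grip_force: 0.0
t 8.6 tcp [ 492.6 -117.6  197.1] ydir -60.1 F [0.  0.  0.1] w 0.997 gf 0.0 j6 0.58
yaw turn -0.002
shift mm [-123.    91.3   87. ]
```

View pics/c3.png

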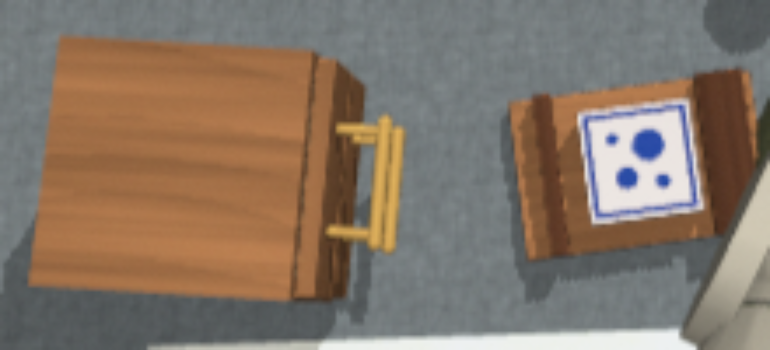

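The drawer is flush: the front at (325,175) and both handles at (385,185) line up. Now a low centring grasp of the spacer, then a higher one.

```bash
python3 -m pendant '-0.041 0.0304 0 0;-0.041 0.0304 0 0;-0.041 0.0304 0 0;0 0 0.03 0;0 0 0.03 0;0 0 0.03 0;0 0 0.03 0;0 0 0.03 0;0 0 0.034 0;0 0 0 0' 1 20
python3 -m pendant '0 0 0 0;0 0 0 0;0 0 0 0;0 0 0 0;0 0 0 0;0 0 0 0' 0.15 20
python3 -c "from h import *; to([431.5,-258,10],-60)"
```

```text
time_s: 9.9
eef_pos: [431.4, -257.8, 11.6]
ee_rot: [-0.002, 0.965, 0.262, -0.001]
force: [-0.2, -0.6, 0.3]
grip_width: 1.005
grip_force: 0.0
time_s: 10.65
eef_pos: [432.3, -259.4, 13.8]
ee_rot: [0.0, 0.965, 0.261, 0.0]
force: [-0.4, 0.8, 6.1]
grip_width: 0.182
grip_force: 25.0
t 10.65 tcp [ 432.3 -259.4   13.8] ydir -59.8 F [-0.4  0.8  6.1] w 0.182 gf 25.0 j6 0.27
yaw turn 0.004
shift mm [-0.  -1.6  3.8]
```

Gripped at 0.182 (15.5 mm). Open slightly, rise and re-grip.

```bash
python3 -m pendant '0 0 -0.003 0;0 0 0 0;0 0 0 0;0 0 -0.01 0;0 0 -0.006 0;0 0 0 0' 0.4 20
python3 -c "from h import *; to([431.5,-258,31],-60)"; python3 - <<'E'
from h import *
c=snap('scene','t4'); cv2.imwrite('pics/c4.png',cv2.resize(c['color'][140:240,70:200],None,fx=5,fy=5,interpolation=2)[:,:,::-1])
E
```

```text
time_s: 11.4
eef_pos: [432.4, -259.4, 33.0]
ee_rot: [0.001, 0.965, 0.261, 0.0]
force: [0.7, -0.3, -0.2]
grip_width: 0.401
grip_force: 0.0
t 11.4 tcp [ 432.4 -259.4   33. ] ydir -59.8 F [ 0.7 -0.3 -0.2] w 0.401 gf 0.0 j6 0.27
yaw turn 0.004
shift mm [-0.  -1.7  2. ]
```

View pics/c4.png

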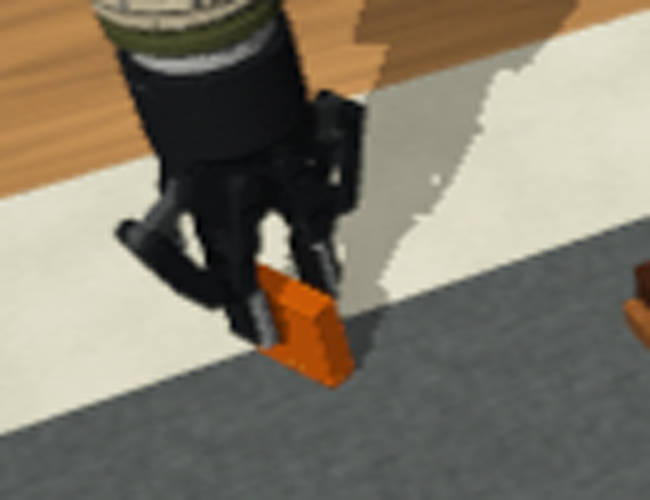

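Upright between the pads, but it seems to stick out toward the near end, with top end corners at crop (318,308) and (338,297). Check the offset.

```bash
python3 - <<'E'
from h import *
c=viewer.capture('scene'); p=np.array([unproj(c,70+a/5,140+b/5,55) for a,b in((318,308),(338,297))]); print(p.round(1))
m=p.mean(0)-[432.4,-259.4,55]; u=np.array([np.cos(np.radians(30)),np.sin(np.radians(30)),0]); print(m@u, m@np.array([-u[1],u[0],0]))
E
```

```text
[[ 460.  -246.    55. ]
 [ 456.4 -235.2   55. ]]
31.717573552083557 3.3433595718766913
```

Well centred. Grip and lift.

```bash
python3 -m pendant '0 0 0.002 0;0 0 0 0;0 0 0 0;0 0 0 0;0 0 0 0' 0.1 35
python3 -c "from h import *; to()"
python3 -m pendant '0 0 -0.03 0;0 0 -0.04 0;0 0 -0.05 0;0 0 0 0'
python3 - <<'E'
from h import *
# board frame: tile centre both-fit, yaw 7.5deg ; wide gap on +y side
for t in (np.array([534.1,6.4]),):
    g=t+55*np.array([-np.sin(.131),np.cos(.131)]); print(g); to([*g,151],-82.5)
E
```

```text
time_s: 12.12
eef_pos: [432.0, -259.1, 30.2]
ee_rot: [-0.0, 0.965, 0.261, -0.0]
force: [-0.1, -0.1, -0.5]
grip_width: 0.178
grip_force: 34.2
t 12.12 tcp [ 432.  -259.1   30.2] ydir -59.8 F [-0.1 -0.1 -0.5] w 0.178 gf 34.2 j6 0.27
time_s: 12.62
eef_pos: [433.3, -260.2, 153.5]
ee_rot: [0.003, 0.965, 0.261, 0.002]
force: [-0.6, 0.6, -1.7]
grip_width: 0.18
grip_force: 34.3
[526.91558983  60.92874701]
t 12.62 tcp [ 433.3 -260.2  153.5] ydir -59.8 F [-0.6  0.6 -1.7] w 0.18 gf 34.3 j6 0.27
yaw turn 0.397
shift mm [ 242.7 -230.3    1.5]
```

```bash
python3 -m pendant '0 0 0 0.133;0 0 0 0.132;0 0 0 0.132;0.0168 -0.0383 0 0;0.0168 -0.0383 0 0;0.0168 -0.0383 0 0;0.0168 -0.0383 0 0;0.0168 -0.0383 0 0;0.0168 -0.0383 0 0;0.0168 -0.0383 0 0'
python3 -m pendant '0.0168 -0.0383 0 0;0 0 0.05 0;0 0 0.025 0;0 0 0 0;0 0 0 0'
python3 - <<'E'
from h import *
to([526.9,60.9,46],-82.5)
cs=snap('scene','s5'); ct=snap('top','t5')
a=cv2.resize(cs['color'][140:240,180:310],None,fx=4.5,fy=4.5,interpolation=2); cv2.imwrite('pics/c5.png',a[:,:,::-1])
E
```

```text
time_s: 13.88
eef_pos: [513.5, 23.4, 149.1]
ee_rot: [-0.0, 0.998, 0.065, -0.001]
force: [0.3, 0.2, -0.8]
grip_width: 0.18
grip_force: 34.3
time_s: 14.5
eef_pos: [525.8, 62.0, 76.0]
ee_rot: [0.0, 0.998, 0.065, 0.0]
force: [1.1, -0.4, -0.4]
grip_width: 0.184
grip_force: 34.3
t 14.5 tcp [525.8  62.   76. ] ydir -82.5 F [ 1.1 -0.4 -0.4] w 0.184 gf 34.3 j6 1.34
yaw turn -0.0
shift mm [ 0.9  1.3 30. ]
```

View pics/c5.png

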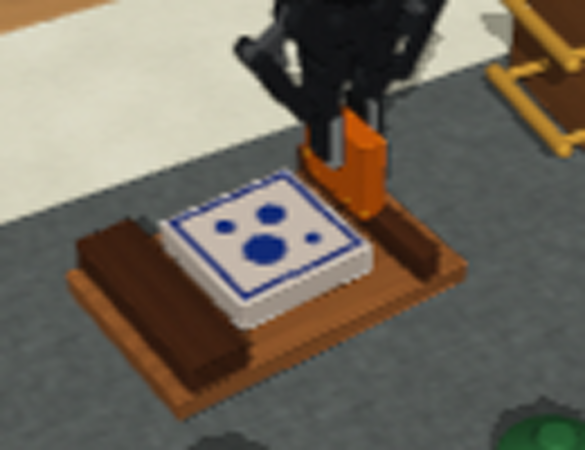

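The spacer hangs above the wide gap, its near bottom corner at (365,212), in line with the gap. Descend while watching the force.

```bash
python3 -m pendant '0.001 0.0013 0 0;0 0 0.007 0;0 0 0.007 0;0 0 0 0'
python3 -m pendant '0 0 0.005 0;0 0 0.005 0;0 0 0 0;0 0 0 0'; python3 -c "from h import *; to([526.9,60.9,46],-82.5)"
```

```text
time_s: 15.1
eef_pos: [526.1, 61.0, 60.5]
ee_rot: [-0.0, 0.998, 0.065, -0.001]
force: [-0.2, -0.3, -0.6]
grip_width: 0.179
grip_force: 34.3
time_s: 15.6
eef_pos: [526.6, 61.0, 51.4]
ee_rot: [0.0, 0.998, 0.065, 0.0]
force: [-1.2, 0.0, -0.2]
grip_width: 0.181
grip_force: 34.3
t 15.6 tcp [526.6  61.   51.4] ydir -82.5 F [-1.2  0.  -0.2] w 0.181 gf 34.3 j6 1.33
yaw turn -0.0
shift mm [0.3 0.1 5.4]
```

```bash
python3 -m pendant '0 0 0.003 0;0 0 0.0015 0;0 0 0 0;0 0 0 0'
python3 -m pendant '0 0 0.001 0;0 0 0 0;0 0 0 0'
```

```text
time_s: 16.1
eef_pos: [526.6, 61.0, 46.8]
ee_rot: [0.0, 0.998, 0.065, 0.0]
force: [0.1, -0.2, -0.5]
grip_width: 0.179
grip_force: 34.3
time_s: 16.48
eef_pos: [526.7, 61.0, 46.1]
ee_rot: [0.0, 0.998, 0.065, 0.0]
force: [-1.3, -1.0, 4.5]
grip_width: 0.181
grip_force: 34.9
```

```bash
python3 -m pendant '0 0 0 0;0 0 0 0;0 0 0 0;0 0 0 0' 0.45
python3 -m pendant '0 0 -0.02 0;0 0 -0.04 0;0 0 -0.05 0;0 0.04 0 0;0 0.05 0 0;0 0.055 0 0;0 0 0 0;0 0 0 0'
python3 - <<'E'
from h import *
to([534.1,6.4,70],-82.5)
a=snap('scene','s6')['color'][130:240,180:310]; cv2.imwrite('pics/c6.png',cv2.resize(a,None,fx=4.5,fy=4.5,interpolation=2)[:,:,::-1])
print([(np.round(d['at']).tolist(),round(d['p'],2)) for d in models.boxes_of('scene','spacer_mid')[:3]])
E
```

```text
time_s: 16.98
eef_pos: [526.5, 61.0, 45.7]
ee_rot: [-0.0, 0.998, 0.065, -0.0]
force: [-0.3, 0.7, 0.9]
grip_width: 0.451
grip_force: 0.0
time_s: 17.98
eef_pos: [545.3, -82.4, 155.6]
ee_rot: [-0.0, 0.998, 0.065, -0.0]
force: [-0.5, 0.1, -0.1]
grip_width: 0.447
grip_force: 0.0
t 17.98 tcp [545.3 -82.4 155.6] ydir -82.5 F [-0.5  0.1 -0.1] w 0.447 gf 0.0 j6 1.08
yaw turn -0.0
shift mm [  0.5 -89.4  85.7]
[([541.0, 57.0, 66.0], 0.84)]
```

View pics/c6.png

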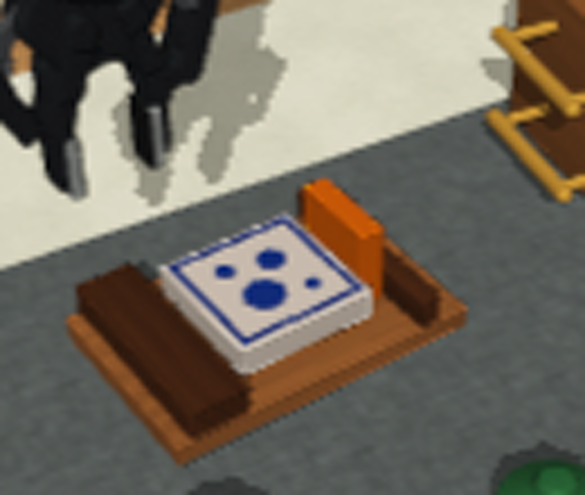

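The spacer stands upright at (340,230) in the wide gap, midway along the tile. Now close the fingers and press the tile.

```bash
python3 -m pendant '0 -0.043 0 0;0 -0.042 0 0;0 0 0.04 0;0 0 0.04 0;0 0 0.02 0;0 0 0 0;0 0 0 0' 0 40
python3 -m pendant '0 0 0.005 0;0 0 0.005 0;0 0 0.005 0;0 0 0 0;0 0 0 0'; python3 -c "from h import *; to([533.5,2,36],-82.5)"
```

```text
time_s: 18.95
eef_pos: [534.9, 1.9, 56.9]
ee_rot: [0.0, 0.998, 0.066, 0.001]
force: [-0.2, -0.8, 0.5]
grip_width: 0.002
grip_force: 0.0
time_s: 19.58
eef_pos: [534.4, 1.5, 41.0]
ee_rot: [0.0, 0.998, 0.065, 0.0]
force: [-0.7, 0.0, 4.3]
grip_width: 0.0
grip_force: 1.6
t 19.57 tcp [534.4   1.5  41. ] ydir -82.5 F [-0.7  0.   4.3] w 0.0 gf 1.6 j6 1.22
yaw turn 0.0
shift mm [-0.8 -0.6  5. ]
```

```bash
python3 -m pendant '0 0 0.003 0;0 0 0.002 0;0 0 0.002 0;0 0 0 0;0 0 0 0'; python3 -m pendant '0 0 0.001 0;0 0 0 0;0 0 0 0;0 0 0 0'
```

```text
time_s: 20.2
eef_pos: [534.5, 1.5, 35.9]
ee_rot: [0.0, 0.998, 0.066, 0.0]
force: [-10.7, 1.0, 26.5]
grip_width: 0.0
grip_force: 13.2
time_s: 20.7
eef_pos: [534.5, 1.5, 35.7]
ee_rot: [0.0, 0.998, 0.066, 0.0]
force: [-15.1, 1.4, 36.1]
grip_width: -0.002
grip_force: 18.2
```

Bottomed. Ease off a little, then check.

```bash
python3 -m pendant '0 0 -0.0015 0;0 0 0 0;0 0 0 0;0 0 0 0'
python3 - <<'E'
from h import *
to()
a=snap('scene','s7')['color'][100:240,150:350]; cv2.imwrite('pics/c7.png',cv2.resize(a,None,fx=4,fy=4,interpolation=2)[:,:,::-1])
E
```

```text
time_s: 21.2
eef_pos: [534.5, 1.5, 35.9]
ee_rot: [0.0, 0.998, 0.066, 0.0]
force: [-8.4, 1.1, 21.0]
grip_width: 0.003
grip_force: 10.6
t 21.2 tcp [534.5   1.5  35.9] ydir -82.5 F [-8.4  1.1 21. ] w 0.003 gf 10.6 j6 1.22
```

View pics/c7.png

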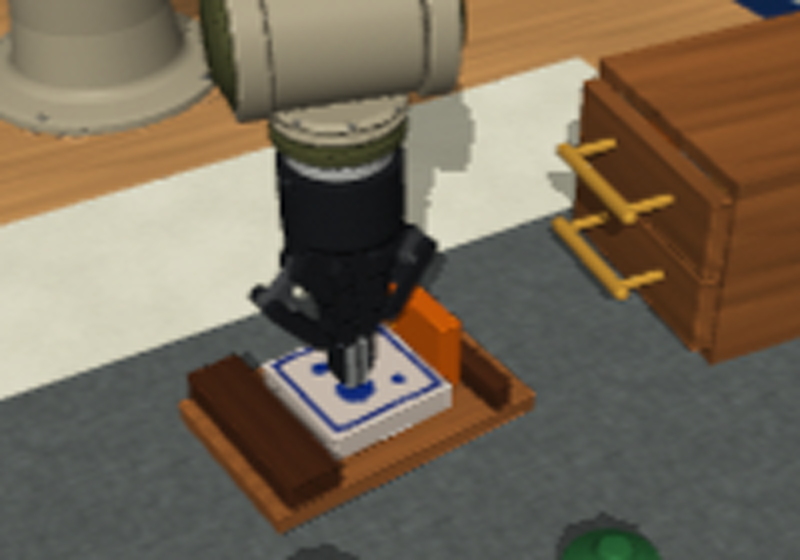

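Pressed and flush, drawer home, spacer unmoved. For more clearance between the gripper linkage and the spacer, I'll re-press 12 mm farther away.

```bash
python3 -m pendant '0 0 -0.014 0;0 0.012 0 0;0 0 0.005 0;0 0 0.004 0;0 0 0.003 0;0 0 0.002 0;0 0 0 0;0 0 0 0;0 0 0 0'
python3 -m pendant '0 0 0 0;0 0 0 0;0 0 0 0;0 0 0 0'; python3 - <<'E'
from h import *
to(); snap('scene','s8'); print([(np.round(d['at']).tolist(),round(d['p'],2)) for d in models.boxes_of('scene','spacer_mid')[:2]])
E
```

```text
time_s: 22.38
eef_pos: [535.9, -11.0, 35.9]
ee_rot: [0.001, 0.998, 0.066, -0.0]
force: [-10.3, -4.1, 25.6]
grip_width: 0.001
grip_force: 12.6
time_s: 22.88
eef_pos: [535.9, -11.0, 35.9]
ee_rot: [0.001, 0.998, 0.066, -0.0]
force: [-10.5, -3.4, 25.1]
grip_width: 0.003
grip_force: 12.6
t 22.88 tcp [535.9 -11.   35.9] ydir -82.5 F [-10.5  -3.4  25.1] w 0.003 gf 12.6 j6 1.2
[([538.0, 55.0, 61.0], 0.81)]
```

```bash
python3 -c "from h import *; print(ctrl.finish_job())"
```

```text
the job is handed in; nothing more can be done
None
```

The job is handed in: the drawer is fully home, the spacer stands free in the wide gap midway along the tile, and the tile is held flush at about 25 N; no verdict came back, and I did not re-check the bystanders' positions at the end.

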